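# Park the scratch tester's loading arm and load a sample

### The arm

A 6-joint arm with a two-finger parallel gripper is mounted at the origin on a cart in front of the work surface, level with it; the furniture and walls round the work are solid. World frame = base frame: x ahead of the robot, y to its left, z up, the work surface at z = 0. Lengths are in m, angles in rad, forces in N, time in s.
With the tool pointing down it reaches from about 0.425 to 0.95 m from the base axis. Payload 3.5 kg.
Tool frame: the origin (TCP) lies between the finger pads; the fingertips stand 25 mm ahead of it and the grasp point (between the pads) lies 6 mm ahead of it (ctrl.finger_overhang is the distance from the TCP to the fingertips, in m); x points along the fingers, y is the direction in which the jaws open and shut, and the axes are right-handed (so a half turn about x gives the same grasp; the last joint's range is limited). The gripper opens to 85 mm and grips with 20 to 120 N. Pads are 22 mm wide; open, the fingers measure 114 mm over their backs; the gripper's body (76 mm by 85 mm) begins 54 mm behind the grasp point. The pads swing forward as they close: fully open they stand 13 mm farther back than shut.
Start: joints at [1.116, 0.286, 1.577, -0, 1.279, -0.15], TCP at [0.203, 0.644, 0.256] pointing down, gripper open.
Joint ranges: [-2.77, 2.77], [-0.9, 2.22], [0.21, 2.48], [-1.53, 4.67], [0.24, 2.81], [-2.84, 2.84]. Speed limits (rad/s): [2.79, 2.79, 3.14, 3.14, 3.14, 3.14].

### API

Orientations are given as a unit quaternion [x, y, z, w].
In Python, from plant import ctrl gives the robot as it stands.
- The arm moves only by the tool play_rows, never from a script. Its argument "targets" is a list of rows, each an object with "delta_pos": the shift along the world's x, y, z normalised to -1 to 1, where 1 is 1000 mm, a list of three; "delta_rot": the turn, a rotation vector about the world's x, y, z normalised to -1 to 1, where 1 is pi rad, a list of three; "claw": the finger opening in mm, from 0 to 85.4. In form: [{"delta_pos": [tx, ty, tz], "delta_rot": [wx, wy, wz], "claw": claw}, ...]. A call has 1 to 20 rows; each row is the pose to reach, as a shift and turn from the pose measured when the call began, turning the shorter way round; what a row does not reach only later rows make up. A row lasts 1/12 s, in which the tool goes at most 41.7 mm and 7.16 degrees, less where a joint would pass 70% of its speed; a pose out of reach is approached as far as the arm can. A call with a number of a shift or a turn outside -1 to 1 is refused whole. A call with a gripper value outside its range is refused whole. The fingers move at their own pace and stop on an object; "newtons" is the grip in N (left out, the last holds). Time passes only in rows, so rows that repeat a pose let the fingers close. It gives the time, the measured TCP pose, the force and the opening at its end, in the units of the state.
- ctrl.get_state(): the state, without advancing time (a new reading comes with each control period).
- ctrl.read_camera(name): name is "side" or "top"; returns the picture (400x640x3 uint8, blue, green, red); there is no depth.
- ctrl.calibration(name): a dict with "fx", "fy", "cx", "cy" (pixels), "camera_from_world" (4x4, takes a point from world to camera coordinates). Camera axes: x right, y down, z forward; pixel columns grow to the right and rows downward; lengths in m; the calibration is good to about 2 mm. A picture is of the moment at which its call begins. calibration takes no time and is no camera call.
- ctrl.sign_off(): hands the job in, once; it reports no verdict.
The state is a dict: "time": time; "qpos": joint angles; "dq": joint speeds; "joint_efforts": joint torques, N m; "eef_pos": TCP position; "tcp_rot": TCP orientation; "contact_force": force on the tool from outside, world axes, zero at the start; "wrist_torque": the same for the moment, N m; "opening": opening from 0.0 (shut) to 1.0 (fully open).
Only numpy, scipy, OpenCV 4.12 (cv2) and the standard library are available. Lean on these libraries where they do the work, as an engineer would, in place of code of your own. Each camera call takes 0.05 s, during which the arm holds its last target. There are 200 camera calls.

### The job

Load the scratch tester: push its loading arm up, past its balance point, so that it stays leaning back by itself; do not fling it or let it drop back. Then push the white sample disc that lies on the tester's bed along the bed, without lifting it, until it is fully home in the V stop, and push the keeper bar shut across in front of it. Leave the things on the bench where they are.

Things in the scene. Friction and masses are not known exactly. Their poses are not given: they have to be found in the camera images.
- tester: Bench scratch tester, fixed: grey base 305 x 160 mm (x -180 to +125), steel bed 30 mm above the bench. Origin on the bench; x axis points from its loading front to the yoke, y left seen from the front, z up. Yoke: two cheeks 66 mm apart outside, x = 51 to 117 mm, top 142 mm above the bench. V stop on the bed: 14 mm high, 90 degree V open to -x.
- load_arm (a joint): Turn of the loading arm about its pivot, rad: 0 = down, level, reaching to the tester's -x; grows as the free end rises (a point L from the pivot goes to -L cos, +L sin); 1.75 = stopped, leaning back. Falls back below about 0.9, goes on up by itself above about 1.2. About 2 N up at the grip starts it. Bar 14 mm wide, 16 mm high.
- stylus (a point): Point of the steel stylus that hangs from the arm 145 mm from the pivot; with the arm down it stands right over the nest, 14 mm above the bed, so the 20 mm high sample cannot get home until the arm is up. A 42 mm steel weight is screwed on the arm above it, two more on the arm's tail.
- pivot (a point): Middle of the loading arm's pivot, 125 mm above the bench; the pivot axis is the tester's y axis.
- grip (a point): Middle of the black round grip that sticks out sideways from the arm's free end, along the tester's +y: 17 mm thick, 56 mm long (28 mm either side of this point), 195 mm from the pivot and on the arm's centre line; moves with the arm. Nothing is below it down to the bed or sample.
- sample: White sample disc, 52 mm across, 20 mm high, 35 g, loose, lying on the tester's bed in front of the V stop. Origin at the centre of its underside.
- nest (a point): Where the centre of the sample's underside is when the sample is home against both faces of the V stop; on the bed (30 mm above the bench). The sample comes home moving along the tester's +x.
- keeper (a joint): Turn of the keeper bar about its upright pivot, rad: 0 = shut, bar along the tester's +y across the front of the sample (1.5 mm free of a sample that is home); grows as it opens towards the tester's -x (at 1.57 it points to -x). It stays where it is left, needs about 0.4 N at its knob, and stops at 0.
- keeper_pivot (a point): The keeper's pivot, at the height of the bed; at x = -87.5, y = -52 mm in the tester's frame.
- keeper_knob (a point): The upright black knob at the keeper bar's end, 62 mm from the pivot: 13 mm thick, from 46 to 67 mm above the bench, this point 57 mm above the bench. The bar below it is 10 mm wide and its top is 41 mm above the bench.
- spare_sample: Another white disc, 52 mm across and 20 mm high, on the bench beside the tester; not to be moved. Origin under its centre.
- spare_weight: Turned steel weight, 42 mm across and 24 mm high, on the bench beside the tester; not to be moved. Origin under its centre.
- resin_sample: Small dark resin-mounted sample, 30 mm across and 18 mm high, on the bench beside the tester; not to be moved. Origin under its centre.
Not all that is in view belongs to the job. Leave any green look-alike of the sample alone.

How it is judged:
On the way:
1. the loading arm stays up by itself, leaning back past its balance point (value of joint load_arm above 1.65 rad and contact force between each of the arm, the fingers and load_arm below 0.2 N), for 0.2 s.
At the end, for the whole second after the job is handed in: The loading arm leans back by itself against its stop (joint above 1.65 rad), the sample lies flat on the bed within 5 mm of its home in the V stop, and the keeper is shut (joint under 0.07 rad) (value of joint load_arm above 1.65 rad and value of joint keeper below 0.07 rad and horizontal distance between sample and nest below 0.005 m and z of sample in the frame of nest below 0.003 m and angle between sample's own z axis and vertical below 0.08 rad and linear speed of sample below 0.01 m/s); the robot touches nothing.
It fails at once if the loading arm drops back (over 1.5 rad/s) or is flung up (over 4 rad/s) (velocity of joint load_arm below -1.5 rad/s or velocity of joint load_arm above 4 rad/s).
It fails at once if the sample is pushed against the loading arm or its stylus (contact force between sample and load_arm above 0.3 N).
It fails at once if the sample is lifted more than 4 mm off the bed, tipped over 0.3 rad, or falls off the bed (z of sample in the frame of nest above 0.004 m or angle between sample's own z axis and vertical above 0.3 rad or z of sample in the frame of nest below -0.006 m).
It fails at once if a thing on the bench is moved by more than 15 mm (distance of any of spare_sample, spare_weight, resin_sample from where it was at the start of the episode above 0.015 m).
It also fails if it takes over 54 s, if anything falls off the work surface, if the arm or the gripper's body presses on something with over 40 N, if the wrist force passes 120 N, or if a joint passes its speed limit or range.

## Working session

There is one attempt and no reset: what is moved stays moved. The work goes in short steps, Python scripts to look and compute and a tool call to move; the robot and the scene stay as the last step left them, time stands still between calls to the robot, and variables do not carry over. Pictures are saved under pics/ and viewed, about 8 in all and at most 12, crops included, and the job is handed in when it is done.

Besides the shell and the picture viewer there is one more tool, called after "Call:" by a JSON object that holds its "api" and its "payload", one argument or row to a line. play_rows: Moves the arm, as the interface text tells. Its arguments: {"type":"object","properties":{"targets":{"type":"array"},"newtons":{"type":"number"}},"required":["targets"]}

```bash
mkdir -p pics
python3 - <<'E'
from plant import ctrl
import cv2
for n in("side","top"):
    cv2.imwrite(f"pics/{n}0.png",ctrl.read_camera(n)); c=ctrl.calibration(n); print(n,c)
s=ctrl.get_state();print(s)
E
```

```text
side {'fx': 428.2676039585433, 'fy': 428.2676039585433, 'cx': 321.3816201315067, 'cy': 186.9656670070687, 'camera_from_world': array([[ 0.85438292, -0.51898626,  0.02613594, -0.63117389],
       [-0.20856221, -0.38854481, -0.89751587,  0.13321222],
       [ 0.47595338,  0.76137126, -0.44020697,  0.92569782],
       [ 0.        ,  0.        ,  0.        ,  1.        ]])}
top {'fx': 382.5879995618486, 'fy': 382.5879995618486, 'cx': 321.22139730416075, 'cy': 203.81253463532232, 'camera_from_world': array([[-0.00334401, -0.99948183, -0.03201389, -0.23440025],
       [-0.9873295 ,  0.00837897, -0.15846213,  0.59583528],
       [ 0.15864827,  0.03107836, -0.98684592,  0.89781974],
       [ 0.        ,  0.        ,  0.        ,  1.        ]])}
{'time': 0.1, 'qpos': array([ 1.11598639e+00,  2.87107486e-01,  1.57799656e+00, -4.19054744e-05,
        1.27860931e+00, -1.50010905e-01]), 'dq': array([-0.00187839, -0.00354616, -0.00151264, -0.00130579,  0.00051248,
        0.0007564 ]), 'joint_efforts': array([ 1.08954046e-03, -4.07295263e+01, -2.93699098e+01, -1.18130688e-04,
        3.40191153e-03,  5.65725685e-06]), 'eef_pos': array([0.20232055, 0.64340991, 0.2550836 ]), 'tcp_rot': array([ 0.1066218 ,  0.69912119, -0.10806176,  0.69870166]), 'contact_force': array([-0.36248855,  0.15736547,  0.03650897]), 'wrist_torque': array([ 0.01384744, -0.03439201,  0.0088528 ]), 'opening': 0.9985904031893831}
```

View pics/top0.png

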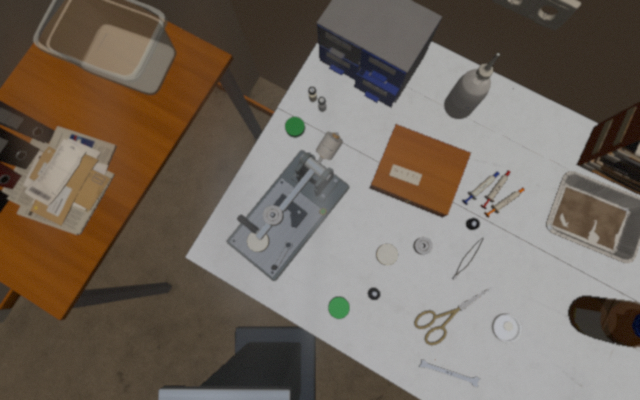

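View pics/side0.png

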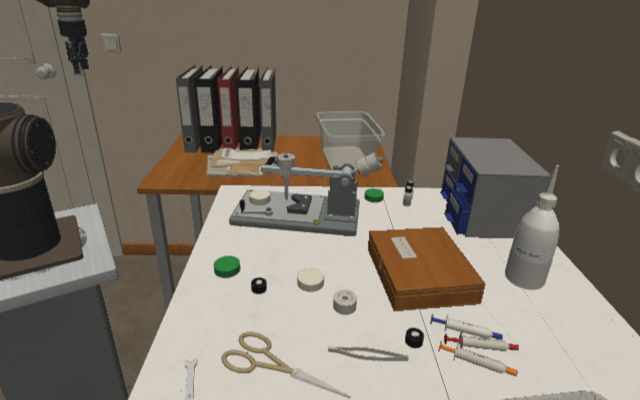

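The top view shows the tester at about (288,215), with its front to the lower left and its yoke near (325,170). The sample is at (258,241) and the grip at (247,224). Next I'll take close crops.

Run:
```python
import cv2,numpy as np
a=cv2.imread("pics/top0.png")[125:285,215:360]; b=cv2.imread("pics/side0.png")[145:240,225:395]
a=cv2.resize(a,None,fx=3.7,fy=3.7,interpolation=cv2.INTER_CUBIC); b=cv2.resize(b,None,fx=4.7,fy=4.7,interpolation=cv2.INTER_CUBIC)
cv2.imwrite("pics/topc.png",cv2.convertScaleAbs(a,alpha=1.4));cv2.imwrite("pics/sidec.png",cv2.convertScaleAbs(b,alpha=1.4))
```

```text
(no output)
```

View pics/topc.png

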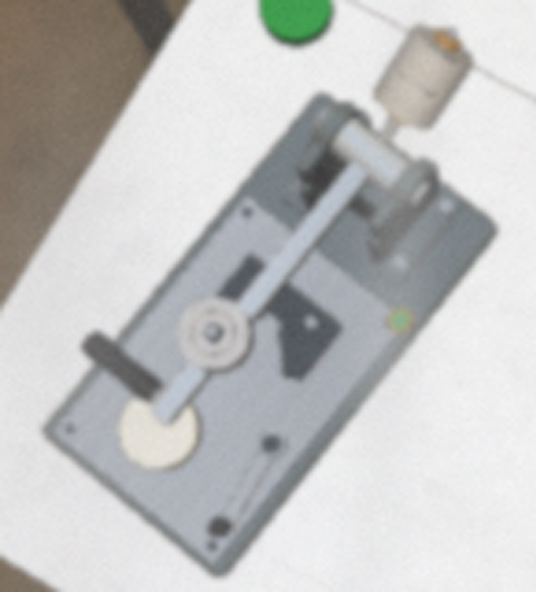

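View pics/sidec.png

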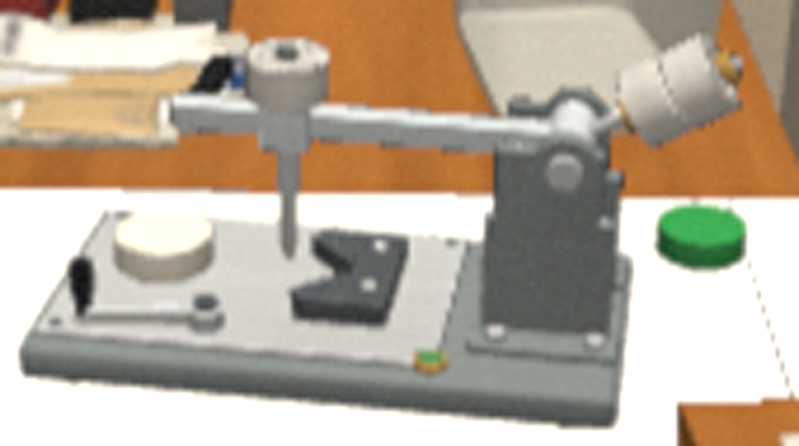

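The crops (scale 3.7 for top, 4.7 for side) show the arm down over the sample. In the top crop the keeper pivot is at about (270,443) and the knob at (219,526), so the keeper is open, pointing to -x. The grip runs from (97,345) to (155,390).

```bash
cat > h.py <<'E'
from plant import ctrl
import cv2, numpy as np
from scipy.optimize import least_squares
from scipy.spatial.transform import Rotation as R
C={n:ctrl.calibration(n) for n in("side","top")}
def proj(n,p):
    c=C[n]; q=np.asarray(p)@c["camera_from_world"][:3,:3].T+c["camera_from_world"][:3,3]
    return np.stack([c["fx"]*q[...,0]/q[...,2]+c["cx"],c["fy"]*q[...,1]/q[...,2]+c["cy"]],-1)
def cast(n,uv,z):
    c=C[n]; M=c["camera_from_world"]; r=M[:3,:3].T@[(uv[0]-c["cx"])/c["fx"],(uv[1]-c["cy"])/c["fy"],1]
    o=-M[:3,:3].T@M[:3,3]; return o+r*(z-o[2])/r[2]
T=lambda u,v:(u/3.7+215,v/3.7+125)
S=lambda u,v:(u/4.7+225,v/4.7+145)
def tw(pose,p):
    p=np.asarray(p,float); c,s=np.cos(pose[2]),np.sin(pose[2])
    return np.stack([pose[0]+c*p[...,0]-s*p[...,1],pose[1]+s*p[...,0]+c*p[...,1],p[...,2]],-1)
E
python3 - <<'E'
from h import *
obs=[("top",T(222,577),(-.18,-.08,0)),("top",T(497,232),(.125,-.08,0)),("top",T(270,443),(-.0875,-.052,.043)),
("top",T(214,333),(-.055,0,.16)),("side",S(24,375),(-.18,-.08,0)),("side",S(614,425),(.125,-.08,0)),("side",S(206,305),(-.0875,-.052,.043)),("side",S(565,172),(.09,-.033,.125))]
f=lambda x:np.concatenate([proj(n,tw(x,p))-uv for n,uv,p in obs]).ravel()
r=least_squares(f,[.57,-.15,-.68],loss="soft_l1");P=r.x;print(P,np.degrees(P[2]));print(f(P).reshape(-1,2).round(1))
np.save("pose.npy",P)
inv=lambda w:(R.from_euler('z',-P[2]).apply(np.array(w)-[P[0],P[1],0])*1e3).round(1)
for n,uv,z in[("top",T(159,431),.05),("side",S(163,233),.05),("top",T(219,526),.067),("side",S(80,265),.067),("top",T(97,345),.13),("top",T(155,390),.13),("top",T(165,408),.133),("top",T(375,155),.14)]:
    print(n,z,inv(cast(n,uv,z)))
st=ctrl.get_state();print(R.from_quat(st["tcp_rot"]).as_matrix().round(3))
for p in[(-.105,.035,.125),(-.055,0,.03),(.125,.035,.317)]:print(p,tw(P,p))
E
```

```text
[ 0.5962475  -0.17054922 -0.67665807] -38.769651837563316
[[ 0.1  0.4]
 [ 0.7 -0.2]
 [-0.2 -0.3]
 [-0.6 -0.5]
 [-1.3  1.9]
 [ 0.3  3.1]
 [-0.  -1.2]
 [ 0.  -1.4]]
top 0.05 [-126.9    8.2   50. ]
side 0.05 [-124.1    2.7   50. ]
top 0.067 [-147.8  -63.8   67. ]
side 0.067 [-146.4  -70.5   67. ]
top 0.13 [-104.7   55.6  130. ]
top 0.13 [-103.6   10.4  130. ]
top 0.133 [-107.9   -1.9  133. ]
top 0.14 [ 89.4  -4.9 140. ]
[[-0.001  0.3    0.954]
 [-0.002  0.954 -0.3  ]
 [-1.    -0.002 -0.   ]]
(-0.105, 0.035, 0.125) [ 0.53629886 -0.07751073  0.125     ]
(-0.055, 0, 0.03) [ 0.55336566 -0.13610872  0.03      ]
(0.125, 0.035, 0.317) [ 0.7156229  -0.22153465  0.317     ]
```

Call:
{"api": "play_rows", "payload": {
  "targets": [
    {"delta_pos":[0.25,-0.29,0],"delta_rot":[0,0,-0.35],"claw":45},
    {"delta_pos":[0.25,-0.29,0],"delta_rot":[0,0,-0.35],"claw":45},
    {"delta_pos":[0.25,-0.29,0],"delta_rot":[0,0,-0.35],"claw":45},
    {"delta_pos":[0.25,-0.29,0],"delta_rot":[0,0,-0.35],"claw":45},
    {"delta_pos":[0.25,-0.29,0],"delta_rot":[0,0,-0.35],"claw":45},
    {"delta_pos":[0.25,-0.29,0],"delta_rot":[0,0,-0.35],"claw":45},
    {"delta_pos":[0.25,-0.29,0],"delta_rot":[0,0,-0.35],"claw":45},
    {"delta_pos":[0.25,-0.29,0],"delta_rot":[0,0,-0.35],"claw":45},
    {"delta_pos":[0.25,-0.29,0],"delta_rot":[0,0,-0.35],"claw":45},
    {"delta_pos":[0.338,-0.718,0],"delta_rot":[0,0,-0.6183],"claw":45},
    {"delta_pos":[0.338,-0.718,0],"delta_rot":[0,0,-0.6183],"claw":45},
    {"delta_pos":[0.338,-0.718,0],"delta_rot":[0,0,-0.6183],"claw":45},
    {"delta_pos":[0.338,-0.718,0],"delta_rot":[0,0,-0.6183],"claw":45},
    {"delta_pos":[0.338,-0.718,0],"delta_rot":[0,0,-0.6183],"claw":45},
    {"delta_pos":[0.338,-0.718,0],"delta_rot":[0,0,-0.6183],"claw":45},
    {"delta_pos":[0.338,-0.718,0],"delta_rot":[0,0,-0.6183],"claw":45},
    {"delta_pos":[0.338,-0.718,0],"delta_rot":[0,0,-0.6183],"claw":45},
    {"delta_pos":[0.338,-0.718,0],"delta_rot":[0,0,-0.6183],"claw":45},
    {"delta_pos":[0.338,-0.718,0],"delta_rot":[0,0,-0.6183],"claw":45},
    {"delta_pos":[0.338,-0.718,0],"delta_rot":[0,0,-0.6183],"claw":45}
  ],
  "newtons": 20
}}

```text
time: 1.77
eef_pos: [0.5403, -0.078, 0.2547]
tcp_rot: [-0.637, -0.306, 0.638, -0.305]
contact_force: [-0.8, 0.7, -0.2]
opening: 0.524
```

Call:
{"api": "play_rows", "payload": {
  "targets": [
    {"delta_pos":[0,0.004,-0.04],"delta_rot":[0,0,0],"claw":45},
    {"delta_pos":[0,0.004,-0.075],"delta_rot":[0,0,0],"claw":45},
    {"delta_pos":[0,0.004,-0.1],"delta_rot":[0,0,0],"claw":45},
    {"delta_pos":[0,0.004,-0.119],"delta_rot":[0,0,0],"claw":45},
    {"delta_pos":[0,0.004,-0.119],"delta_rot":[0,0,0],"claw":45},
    {"delta_pos":[0,0.004,-0.119],"delta_rot":[0,0,0],"claw":45}
  ]
}}

```text
time: 2.27
eef_pos: [0.5393, -0.0737, 0.1344]
tcp_rot: [-0.637, -0.306, 0.639, -0.304]
contact_force: [0.0, -0.2, 0.9]
opening: 0.523
```

Run:
```python
from h import *
a=ctrl.read_camera("top")[150:270,200:340];b=ctrl.read_camera("side")[90:240,225:395]
a=cv2.resize(a,(560,480),interpolation=cv2.INTER_CUBIC)[:, :400]
b=cv2.resize(b,None,fx=2.35,fy=3.2,interpolation=cv2.INTER_CUBIC)
cv2.imwrite("pics/g1.png",cv2.convertScaleAbs(np.hstack([a,b[:480]]),alpha=1.4))
```

```text
(no output)
```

View pics/g1.png

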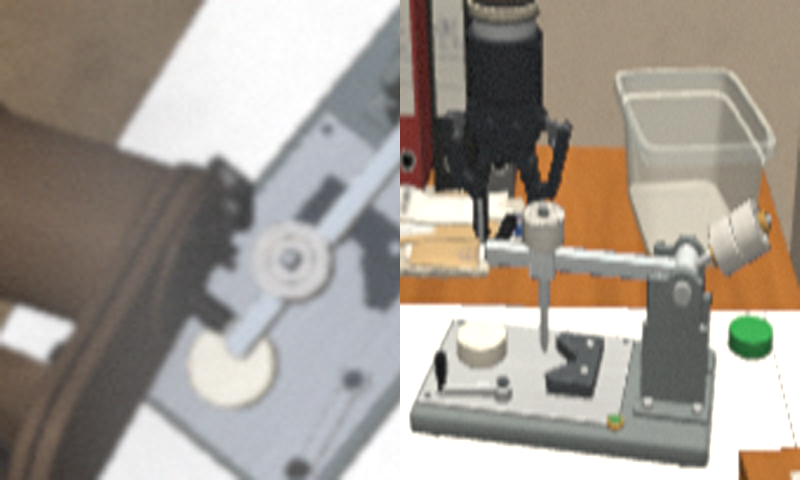

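The open fingers straddle the grip: in the side view one is at about (480,215) and the other is behind the weight at (555,190). The bar and weight are clear, so I'll close on it.

Call:
{"api": "play_rows", "payload": {
  "targets": [
    {"delta_pos":[0,0,0],"delta_rot":[0,0,0],"claw":12},
    {"delta_pos":[0,0,0],"delta_rot":[0,0,0],"claw":12},
    {"delta_pos":[0,0,0],"delta_rot":[0,0,0],"claw":12},
    {"delta_pos":[0,0,0],"delta_rot":[0,0,0],"claw":12},
    {"delta_pos":[0,0,0],"delta_rot":[0,0,0],"claw":12},
    {"delta_pos":[0,0,0],"delta_rot":[0,0,0],"claw":12},
    {"delta_pos":[0,0,0],"delta_rot":[0,0,0],"claw":12}
  ],
  "newtons": 25
}}

```text
time: 2.95
eef_pos: [0.5391, -0.0719, 0.139]
tcp_rot: [-0.636, -0.308, 0.639, -0.303]
contact_force: [-10.7, 7.4, 10.2]
opening: 0.175
```

Run:
```python
from h import *
P=np.load("pose.npy");c,s=np.cos(P[2]),np.sin(P[2])
for th in np.arange(.1,1.76,.1).tolist()+[1.75]:
    L=.195; d=L*(1-np.cos(th)); print(round(th,2),(np.array([c*d,s*d,L*np.sin(th)])).round(4).tolist())
```

```text
0.1 [0.0008, -0.0006, 0.0195]
0.2 [0.003, -0.0024, 0.0387]
0.3 [0.0068, -0.0055, 0.0576]
0.4 [0.012, -0.0096, 0.0759]
0.5 [0.0186, -0.0149, 0.0935]
0.6 [0.0266, -0.0213, 0.1101]
0.7 [0.0358, -0.0287, 0.1256]
0.8 [0.0461, -0.037, 0.1399]
0.9 [0.0575, -0.0462, 0.1527]
1.0 [0.0699, -0.0561, 0.1641]
1.1 [0.0831, -0.0667, 0.1738]
1.2 [0.0969, -0.0779, 0.1817]
1.3 [0.1114, -0.0894, 0.1879]
1.4 [0.1262, -0.1014, 0.1922]
1.5 [0.1413, -0.1135, 0.1945]
1.6 [0.1565, -0.1257, 0.1949]
1.7 [0.1716, -0.1378, 0.1934]
1.75 [0.1791, -0.1439, 0.1919]
```

Call:
{"api": "play_rows", "payload": {
  "targets": [
    {"delta_pos":[0,0,0.005],"delta_rot":[0,0,0],"claw":12},
    {"delta_pos":[0.0005,-0.0003,0.012],"delta_rot":[0,0,0],"claw":12},
    {"delta_pos":[0.001,-0.0006,0.0195],"delta_rot":[0,0,0],"claw":12},
    {"delta_pos":[0.002,-0.0014,0.029],"delta_rot":[0,0,0],"claw":12},
    {"delta_pos":[0.003,-0.0024,0.0387],"delta_rot":[0,0,0],"claw":12},
    {"delta_pos":[0.003,-0.0024,0.0387],"delta_rot":[0,0,0],"claw":12},
    {"delta_pos":[0.003,-0.0024,0.0387],"delta_rot":[0,0,0],"claw":12}
  ]
}}

```text
time: 3.53
eef_pos: [0.5419, -0.0742, 0.1784]
tcp_rot: [-0.636, -0.308, 0.639, -0.302]
contact_force: [-3.0, 1.3, -1.4]
opening: 0.173
```

Run:
```python
from h import *
b=ctrl.read_camera("side")[60:240,225:395]
b=cv2.resize(b,None,fx=3.2,fy=3.2,interpolation=cv2.INTER_CUBIC)
cv2.imwrite("pics/g2.png",cv2.convertScaleAbs(b,alpha=1.4))
```

```text
(no output)
```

View pics/g2.png

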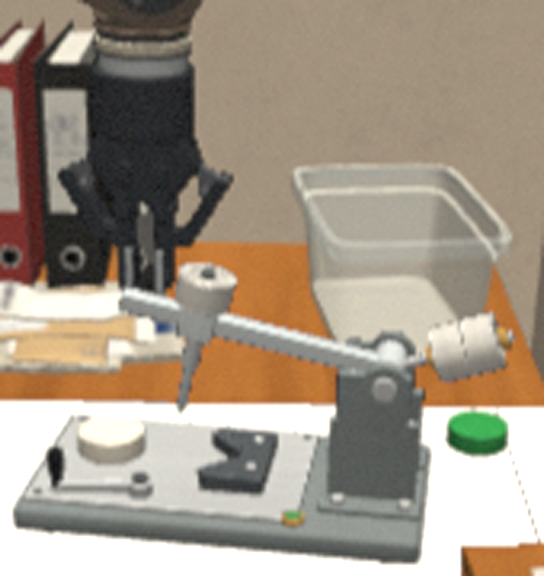

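The arm is lifting with the grip: in the side view its end is at (125,300), about 0.2 rad up, and the fingers hold it. I'll carry on along the arc.

Call:
{"api": "play_rows", "payload": {
  "targets": [
    {"delta_pos":[0.004,-0.003,0.019],"delta_rot":[0,0,0],"claw":12},
    {"delta_pos":[0.009,-0.007,0.037],"delta_rot":[0,0,0],"claw":12},
    {"delta_pos":[0.0156,-0.0125,0.055],"delta_rot":[0,0,0],"claw":12},
    {"delta_pos":[0.0236,-0.019,0.0714],"delta_rot":[0,0,0],"claw":12},
    {"delta_pos":[0.0328,-0.0263,0.087],"delta_rot":[0,0,0],"claw":12},
    {"delta_pos":[0.0431,-0.0346,0.1012],"delta_rot":[0,0,0],"claw":12},
    {"delta_pos":[0.0545,-0.0438,0.114],"delta_rot":[0,0,0],"claw":12},
    {"delta_pos":[0.0669,-0.0537,0.1254],"delta_rot":[0,0,0],"claw":12},
    {"delta_pos":[0.0669,-0.0537,0.1254],"delta_rot":[0,0,0],"claw":12}
  ],
  "newtons": 30
}}

```text
time: 4.33
eef_pos: [0.6116, -0.1296, 0.3089]
tcp_rot: [0.639, 0.306, -0.637, 0.305]
contact_force: [-4.6, 1.1, 8.2]
opening: 0.17
```

Call:
{"api": "play_rows", "payload": {
  "targets": [
    {"delta_pos":[0.0066,-0.0053,0.0048],"delta_rot":[0,0,0],"claw":12},
    {"delta_pos":[0.0132,-0.0106,0.0092],"delta_rot":[0,0,0],"claw":12},
    {"delta_pos":[0.02,-0.0162,0.0132],"delta_rot":[0,0,0],"claw":12},
    {"delta_pos":[0.027,-0.0218,0.0168],"delta_rot":[0,0,0],"claw":12},
    {"delta_pos":[0.0342,-0.0275,0.02],"delta_rot":[0,0,0],"claw":12},
    {"delta_pos":[0.0415,-0.0333,0.0228],"delta_rot":[0,0,0],"claw":12},
    {"delta_pos":[0.0489,-0.0393,0.025],"delta_rot":[0,0,0],"claw":12},
    {"delta_pos":[0.0563,-0.0453,0.027],"delta_rot":[0,0,0],"claw":12},
    {"delta_pos":[0.0563,-0.0453,0.027],"delta_rot":[0,0,0],"claw":12}
  ]
}}

```text
time: 5.08
eef_pos: [0.6696, -0.1762, 0.336]
tcp_rot: [0.64, 0.305, -0.636, 0.305]
contact_force: [-0.4, -0.4, 1.0]
opening: 0.17
```

Call:
{"api": "play_rows", "payload": {
  "targets": [
    {"delta_pos":[0.007,-0.0056,0.001],"delta_rot":[0,0,0],"claw":12},
    {"delta_pos":[0.014,-0.0112,0.0018],"delta_rot":[0,0,0],"claw":12},
    {"delta_pos":[0.021,-0.0168,0.002],"delta_rot":[0,0,0],"claw":12},
    {"delta_pos":[0.028,-0.0224,0.002],"delta_rot":[0,0,0],"claw":12},
    {"delta_pos":[0.034,-0.0272,0.0012],"delta_rot":[0,0,0],"claw":12},
    {"delta_pos":[0.04,-0.032,0.0004],"delta_rot":[0,0,0],"claw":12},
    {"delta_pos":[0.043,-0.0345,0],"delta_rot":[0,0,0],"claw":12},
    {"delta_pos":[0.043,-0.0345,0],"delta_rot":[0,0,0],"claw":12}
  ]
}}

```text
time: 5.75
eef_pos: [0.7133, -0.2113, 0.3355]
tcp_rot: [0.64, 0.305, -0.636, 0.305]
contact_force: [0.6, 0.3, -0.8]
opening: 0.171
```

Run:
```python
from h import *
b=ctrl.read_camera("side")[60:240,225:395]
b=cv2.resize(b,None,fx=3.2,fy=3.2,interpolation=cv2.INTER_CUBIC)
cv2.imwrite("pics/g3.png",cv2.convertScaleAbs(b,alpha=1.4))
```

```text
(no output)
```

View pics/g3.png

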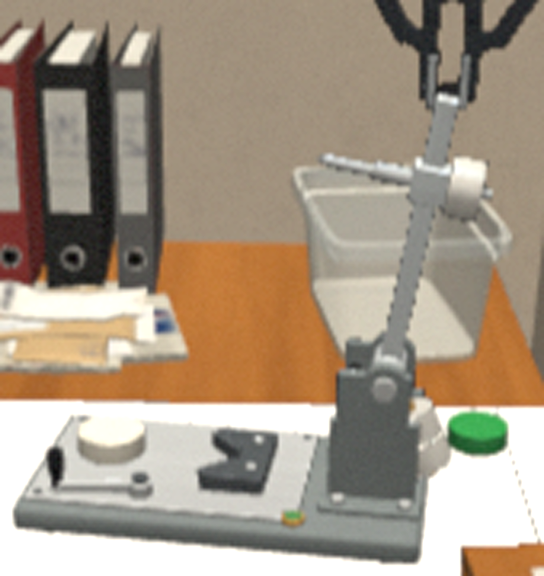

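The arm is up at about 1.7 rad, with its end at (447,100) between the fingers and the sample still at (112,440). I'll release it and rise.

Call:
{"api": "play_rows", "payload": {
  "targets": [
    {"delta_pos":[0,0,0],"delta_rot":[0,0,0],"claw":50},
    {"delta_pos":[0,0,0],"delta_rot":[0,0,0],"claw":50},
    {"delta_pos":[0,0,0],"delta_rot":[0,0,0],"claw":50},
    {"delta_pos":[0,0,0],"delta_rot":[0,0,0],"claw":50},
    {"delta_pos":[0,0,0],"delta_rot":[0,0,0],"claw":50},
    {"delta_pos":[0,0,0.03],"delta_rot":[0,0,0],"claw":50},
    {"delta_pos":[0,0,0.06],"delta_rot":[0,0,0],"claw":50},
    {"delta_pos":[0,0,0.06],"delta_rot":[0,0,0],"claw":50}
  ]
}}

```text
time: 6.47
eef_pos: [0.7141, -0.2114, 0.4045]
tcp_rot: [0.642, 0.301, -0.634, 0.308]
contact_force: [0.1, 0.0, 2.5]
opening: 0.589
```

```bash
cat >> h.py <<'E'
def inv(P,w): return (R.from_euler('z',-P[2]).apply(np.array(w)-[P[0],P[1],0])*1e3).round(1)
E
python3 - <<'E'
from h import *
P=np.load("pose.npy"); vis=[]
for n in("top","side"):
    im=ctrl.read_camera(n); uv=proj(n,tw(P,[-.1,0,.05])).astype(int); k=(45 if n=="top" else 60)
    hsv=cv2.cvtColor(im,cv2.COLOR_BGR2HSV); b,g,r=[im[...,i].astype(int) for i in range(3)]
    m=((r>b+12)&(r>120)&(abs(r-g)<35)).astype(np.uint8)
    w=np.zeros_like(m); cv2.fillPoly(w,[proj(n,tw(P,[[-.178,-.078,.03],[-.178,.078,.03],[0,.078,.03],[0,-.078,.03]])).astype(np.int32)],1); m&=w
    cnt=max(cv2.findContours(m,0,2)[0],key=cv2.contourArea); (x,y),ax,an=cv2.fitEllipse(cnt); bb=cv2.boundingRect(cnt)
    print(n,(x,y),ax,bb, inv(P,cast(n,(x,y),.05 if n=="top" else .045)))
    x0,y0=max(uv[0]-60,0),max(uv[1]-70,0); v=im[y0:y0+120,x0:x0+130].copy() 
    vis.append(cv2.resize(im[40:280,210:390] if n=="top" else im[20:260,225:405],None,fx=2.2,fy=2.4))
cv2.imwrite("pics/r.png",cv2.convertScaleAbs(np.hstack(vis),alpha=1.4))
E
```

```text
Traceback (most recent call last):
cv2.error: OpenCV(4.12.0) /io/opencv/modules/imgproc/src/shapedescr.cpp:361: error: (-201:Incorrect size of input array) There should be at least 5 points to fit the ellipse in function 'fitEllipseNoDirect'
```

Call:
{"api": "play_rows", "payload": {
  "targets": [
    {"delta_pos":[-0.251,0.154,0],"delta_rot":[0,0,0.5],"claw":30},
    {"delta_pos":[-0.251,0.154,0],"delta_rot":[0,0,0.5],"claw":30},
    {"delta_pos":[-0.251,0.154,0],"delta_rot":[0,0,0.5],"claw":30},
    {"delta_pos":[-0.251,0.154,0],"delta_rot":[0,0,0.5],"claw":30},
    {"delta_pos":[-0.251,0.154,0],"delta_rot":[0,0,0.5],"claw":30},
    {"delta_pos":[-0.251,0.154,0],"delta_rot":[0,0,0.5],"claw":30},
    {"delta_pos":[-0.251,0.154,0],"delta_rot":[0,0,0.5],"claw":30},
    {"delta_pos":[-0.251,0.154,-0.25],"delta_rot":[0,0,0.5],"claw":30},
    {"delta_pos":[-0.251,0.154,-0.25],"delta_rot":[0,0,0.5],"claw":30},
    {"delta_pos":[-0.251,0.154,-0.25],"delta_rot":[0,0,0.5],"claw":30},
    {"delta_pos":[-0.251,0.154,-0.25],"delta_rot":[0,0,0.5],"claw":30},
    {"delta_pos":[-0.251,0.154,-0.25],"delta_rot":[0,0,0.5],"claw":30},
    {"delta_pos":[-0.251,0.154,-0.25],"delta_rot":[0,0,0.5],"claw":30},
    {"delta_pos":[-0.251,0.154,-0.25],"delta_rot":[0,0,0.5],"claw":30},
    {"delta_pos":[-0.251,0.154,-0.25],"delta_rot":[0,0,0.5],"claw":30},
    {"delta_pos":[-0.251,0.154,-0.25],"delta_rot":[0,0,0.5],"claw":30}
  ]
}}

```text
time: 7.85
eef_pos: [0.4641, -0.0577, 0.1541]
tcp_rot: [0.241, 0.666, -0.231, 0.667]
contact_force: [0.9, -0.4, 0.2]
opening: 0.35
```

Run:
```python
from h import *
P=np.load("pose.npy"); vis=[]
for n in("top","side"):
    im=ctrl.read_camera(n)
    b,g,r=[im[...,i].astype(int) for i in range(3)]
    m=((r>b+8)&(r>110)&(abs(r-g)<35)).astype(np.uint8)
    w=np.zeros_like(m); cv2.fillPoly(w,[proj(n,tw(P,[[-.178,-.06,.045],[-.178,.06,.045],[0,.06,.045],[0,-.06,.045]])).astype(np.int32)],1); m&=w
    cs=cv2.findContours(m,0,2)[0]
    if cs:
        cnt=max(cs,key=cv2.contourArea)
        (x,y),rad=cv2.minEnclosingCircle(cnt); print(n,(x,y),rad,cv2.contourArea(cnt),cv2.boundingRect(cnt),inv(P,cast(n,(x,y),.045)))
    vis.append(cv2.resize(im[60:280,210:390] if n=="top" else im[20:240,225:405],None,fx=2.2,fy=2.4))
cv2.imwrite("pics/r.png",cv2.convertScaleAbs(np.hstack(vis),alpha=1.4))
print(inv(P,ctrl.get_state()["eef_pos"]))
```

```text
top (257.6064758300781, 240.49620056152344) 10.618511199951172 284.0 (247, 230, 22, 21) [-126.    11.4   45. ]
side (271.5, 198.0) 41.28266143798828 595.5 (231, 185, 82, 22) [-93.2  -0.8  45. ]
[-172.7    5.6  155.7]
```

View pics/r.png

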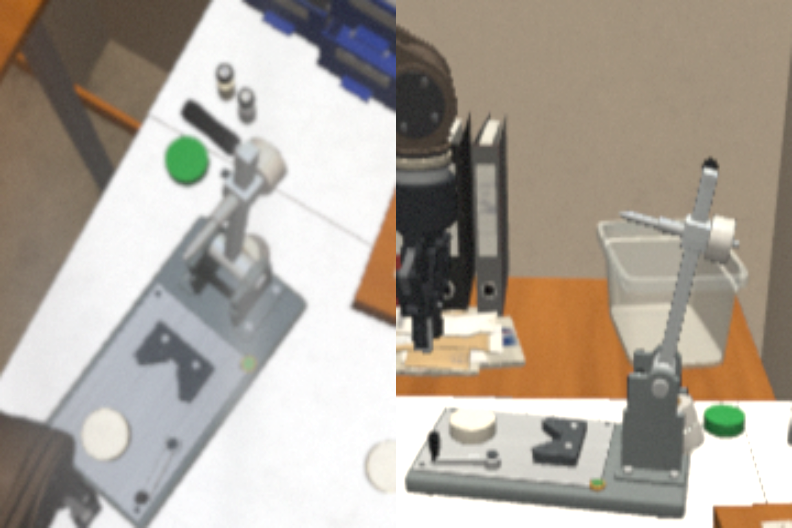

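Seen from the top, the arm leans back on its stop, the V stop is at about (175,360), the sample at (105,433) and the keeper knob at (140,497). The fingers are behind the sample at the front edge, so I'll descend there.

Call:
{"api": "play_rows", "payload": {
  "targets": [
    {"delta_pos":[0.0015,0.002,-0.04],"delta_rot":[0,0,0],"claw":30},
    {"delta_pos":[0.0015,0.002,-0.075],"delta_rot":[0,0,0],"claw":30},
    {"delta_pos":[0.0015,0.002,-0.09],"delta_rot":[0,0,0],"claw":30},
    {"delta_pos":[0.0015,0.002,-0.097],"delta_rot":[0,0,0],"claw":30},
    {"delta_pos":[0.0015,0.002,-0.097],"delta_rot":[0,0,0],"claw":30},
    {"delta_pos":[0.0015,0.002,-0.097],"delta_rot":[0,0,0],"claw":30}
  ]
}}

```text
time: 8.45
eef_pos: [0.4684, -0.0566, 0.0607]
tcp_rot: [0.241, 0.664, -0.231, 0.67]
contact_force: [0.0, 0.4, 0.1]
opening: 0.355
```

Run:
```python
from h import *
P=np.load("pose.npy"); s=ctrl.get_state(); w=s["eef_pos"]; print(w,inv(P,w),s["contact_force"],R.from_quat(s["tcp_rot"]).as_matrix().round(3))
for x,y in[(-.14,.007),(-.12,.004),(-.1,.001),(-.09,0),(-.085,0)]:
    print(x,y,(tw(P,[x,y,0])-w).round(4)[:2])
b=ctrl.read_camera("side")[140:240,225:395]
cv2.imwrite("pics/s.png",cv2.convertScaleAbs(cv2.resize(b,None,fx=4,fy=4,interpolation=cv2.INTER_CUBIC),alpha=1.4))
```

```text
[ 0.46838253 -0.05664968  0.06073083] [-171.     8.7   60.7] [0.04480034 0.37401147 0.12381706] [[ 0.012  0.629  0.777]
 [ 0.01   0.777 -0.629]
 [-1.     0.015  0.003]]
-0.14 0.007 [ 0.0231 -0.0208]
-0.12 0.004 [ 0.0368 -0.0356]
-0.1 0.001 [ 0.0505 -0.0505]
-0.09 0 [ 0.0577 -0.0575]
-0.085 0 [ 0.0616 -0.0607]
```

View pics/s.png

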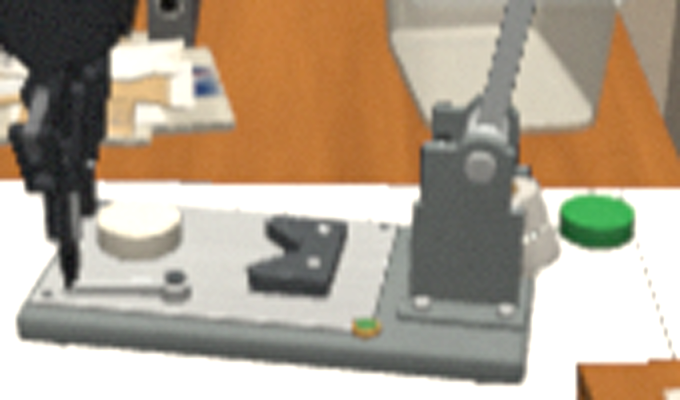

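The fingers are down behind the sample, which is at (140,230) in the side crop; the knob stands in front of them. I'll push slowly.

Call:
{"api": "play_rows", "payload": {
  "targets": [
    {"delta_pos":[0.008,-0.0065,-0.002],"delta_rot":[0,0,0],"claw":30},
    {"delta_pos":[0.0155,-0.0135,-0.002],"delta_rot":[0,0,0],"claw":30},
    {"delta_pos":[0.0231,-0.0208,-0.002],"delta_rot":[0,0,0],"claw":30},
    {"delta_pos":[0.0277,-0.0257,-0.002],"delta_rot":[0,0,0],"claw":30},
    {"delta_pos":[0.0323,-0.0307,-0.002],"delta_rot":[0,0,0],"claw":30},
    {"delta_pos":[0.0368,-0.0356,-0.002],"delta_rot":[0,0,0],"claw":30},
    {"delta_pos":[0.0415,-0.0406,-0.002],"delta_rot":[0,0,0],"claw":30},
    {"delta_pos":[0.046,-0.0456,-0.002],"delta_rot":[0,0,0],"claw":30},
    {"delta_pos":[0.0505,-0.0505,-0.002],"delta_rot":[0,0,0],"claw":30},
    {"delta_pos":[0.0541,-0.054,-0.002],"delta_rot":[0,0,0],"claw":30},
    {"delta_pos":[0.0577,-0.0575,-0.002],"delta_rot":[0,0,0],"claw":30},
    {"delta_pos":[0.0577,-0.0575,-0.002],"delta_rot":[0,0,0],"claw":30}
  ]
}}

```text
time: 9.5
eef_pos: [0.5261, -0.1144, 0.0588]
tcp_rot: [0.241, 0.664, -0.231, 0.669]
contact_force: [-1.0, 0.1, 2.0]
opening: 0.349
```

```bash
cat > chk.py <<'E'
from h import *
import sys
P=np.load("pose.npy"); s=ctrl.get_state(); print(inv(P,s["eef_pos"]),s["contact_force"].round(1)); vis=[]
for n,o in(("top",(225,155)),("side",(225,150))):
    im=ctrl.read_camera(n); u,v=o
    vis.append(cv2.resize(im[v:v+130,u:u+(110 if n=="top" else 150)],None,fx=3,fy=4,interpolation=cv2.INTER_CUBIC))
cv2.imwrite(sys.argv[1],cv2.convertScaleAbs(np.hstack(vis),alpha=1.4))
E
python3 chk.py pics/p1.png
```

```text
[-89.9  -0.2  58.8] [-1.   0.1  2. ]
```

View pics/p1.png

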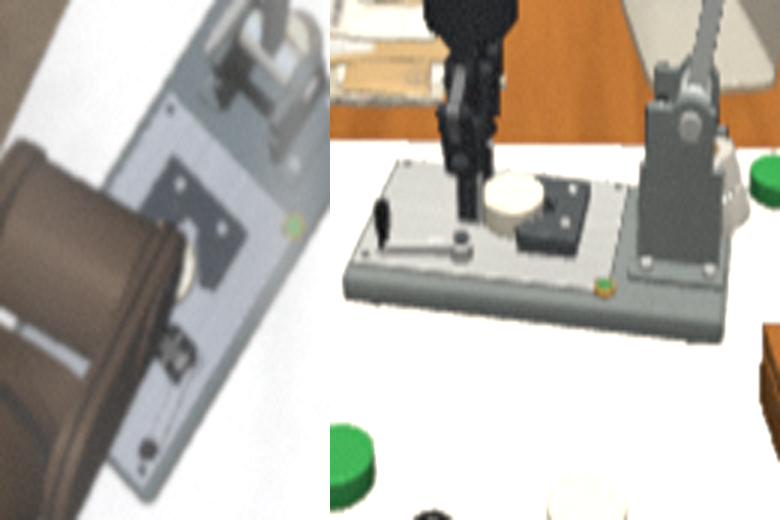

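The sample is in the mouth of the V, at (512,200) in the side view, and nearly home. I'll push on gently and watch the force.

Call:
{"api": "play_rows", "payload": {
  "targets": [
    {"delta_pos":[0.0012,-0.001,0],"delta_rot":[0,0,0],"claw":30},
    {"delta_pos":[0.0024,-0.002,0],"delta_rot":[0,0,0],"claw":30},
    {"delta_pos":[0.0036,-0.0029,0],"delta_rot":[0,0,0],"claw":30},
    {"delta_pos":[0.0036,-0.0029,0],"delta_rot":[0,0,0],"claw":30},
    {"delta_pos":[0.0036,-0.0029,0],"delta_rot":[0,0,0],"claw":30}
  ]
}}

```text
time: 10.02
eef_pos: [0.5267, -0.115, 0.0584]
tcp_rot: [0.241, 0.667, -0.23, 0.666]
contact_force: [-9.3, 5.6, 8.5]
opening: 0.351
```

10.9 N straight back along the push, with only 1 mm of travel: the sample is seated. I'll back off, rise and work out the keeper path.

Call:
{"api": "play_rows", "payload": {
  "targets": [
    {"delta_pos":[-0.008,0.0063,0],"delta_rot":[0,0,0],"claw":30},
    {"delta_pos":[-0.03,0.024,0],"delta_rot":[0,0,0],"claw":30},
    {"delta_pos":[-0.03,0.024,0.03],"delta_rot":[0,0,0],"claw":40},
    {"delta_pos":[-0.03,0.024,0.07],"delta_rot":[0,0,0],"claw":40},
    {"delta_pos":[-0.055,0.012,0.07],"delta_rot":[0,0,0],"claw":40},
    {"delta_pos":[-0.086,-0.0127,0.07],"delta_rot":[0,0,0],"claw":40},
    {"delta_pos":[-0.086,-0.0127,0.07],"delta_rot":[0,0,0],"claw":40},
    {"delta_pos":[-0.086,-0.0127,0.07],"delta_rot":[0,0,0],"claw":40}
  ]
}}

```text
time: 10.68
eef_pos: [0.44, -0.1283, 0.1285]
tcp_rot: [0.242, 0.666, -0.231, 0.666]
contact_force: [0.2, 0.3, 0.3]
opening: 0.467
```

Run:
```python
from h import *
P=np.load("pose.npy"); s=ctrl.get_state(); w=s["eef_pos"]; print(w,inv(P,w),s["contact_force"].round(1))
b,im=None,ctrl.read_camera("side")
g=im.max(2); 
uv=proj("side",tw(P,[-.148,-.064,.057])); print("knob pred side",uv)
x,y=uv.round().astype(int); m=(g[y-25:y+25,x-20:x+20]<45).astype(np.uint8)
n,l,st,ce=cv2.connectedComponentsWithStats(m); print([(st[i].tolist(),(ce[i]+[x-20,y-25]).round(1).tolist()) for i in range(1,n) if st[i][4]>10])
f=lambda th:tw(P,[-.0875-.062*np.sin(th),-.052+.062*np.cos(th),0])
print("to start",(f(1.764)-w).round(4))
for th in[1.6,1.4,1.2,1,.8,.6,.4,.2,.1,0,-.05]:print(th,(f(th)-f(1.764)).round(4)[:2].tolist())
```

```text
[ 0.43996866 -0.12826701  0.12851025] [-148.3  -64.9  128.5] [0.2 0.3 0.3]
knob pred side [242.42646308 203.77688294]
[([12, 0, 6, 11, 60], [236.6, 183.5]), ([21, 0, 6, 3, 15], [245.1, 179.9]), ([18, 21, 4, 11, 32], [241.8, 204.7])]
to start [ 0.0006  0.0008 -0.1285]
1.6 [0.0054, 0.0086]
1.4 [0.0139, 0.0177]
1.2 [0.0239, 0.0249]
1 [0.0352, 0.03]
0.8 [0.0473, 0.0327]
0.6 [0.0596, 0.033]
0.4 [0.0718, 0.0308]
0.2 [0.0833, 0.0263]
0.1 [0.0887, 0.0232]
0 [0.0937, 0.0195]
-0.05 [0.0961, 0.0175]
```

Call:
{"api": "play_rows", "payload": {
  "targets": [
    {"delta_pos":[-0.0017,0.0027,-0.03],"delta_rot":[0,0,0],"claw":40},
    {"delta_pos":[-0.0017,0.0027,-0.0515],"delta_rot":[0,0,0],"claw":40},
    {"delta_pos":[-0.0017,0.0027,-0.0515],"delta_rot":[0,0,0],"claw":40},
    {"delta_pos":[-0.0017,0.0027,-0.0515],"delta_rot":[0,0,0],"claw":8},
    {"delta_pos":[-0.0017,0.0027,-0.0515],"delta_rot":[0,0,0],"claw":8},
    {"delta_pos":[-0.0017,0.0027,-0.0515],"delta_rot":[0,0,0],"claw":8},
    {"delta_pos":[-0.0017,0.0027,-0.0515],"delta_rot":[0,0,0],"claw":8},
    {"delta_pos":[-0.0017,0.0027,-0.0515],"delta_rot":[0,0,0],"claw":8},
    {"delta_pos":[-0.0017,0.0027,-0.0515],"delta_rot":[0,0,0],"claw":8},
    {"delta_pos":[-0.0017,0.0027,-0.0515],"delta_rot":[0,0,0],"claw":8}
  ],
  "newtons": 20
}}

```text
time: 11.57
eef_pos: [0.4401, -0.1257, 0.0782]
tcp_rot: [0.241, 0.665, -0.231, 0.668]
contact_force: [0.2, -0.4, 2.5]
opening: 0.135
```

The knob is held: the opening reads about 2 mm low, as it did on the grip. Now the swing.

Call:
{"api": "play_rows", "payload": {
  "targets": [
    {"delta_pos":[0.0026,0.0043,0],"delta_rot":[0,0,0],"claw":8},
    {"delta_pos":[0.0054,0.0086,0],"delta_rot":[0,0,0],"claw":8},
    {"delta_pos":[0.0095,0.0133,0],"delta_rot":[0,0,0],"claw":8},
    {"delta_pos":[0.0139,0.0177,0],"delta_rot":[0,0,0],"claw":8},
    {"delta_pos":[0.0188,0.0215,0],"delta_rot":[0,0,0],"claw":8},
    {"delta_pos":[0.0239,0.0249,0],"delta_rot":[0,0,0],"claw":8},
    {"delta_pos":[0.0295,0.0276,0],"delta_rot":[0,0,0],"claw":8},
    {"delta_pos":[0.0352,0.03,0],"delta_rot":[0,0,0],"claw":8},
    {"delta_pos":[0.0412,0.0315,0],"delta_rot":[0,0,0],"claw":8},
    {"delta_pos":[0.0473,0.0327,0],"delta_rot":[0,0,0],"claw":8},
    {"delta_pos":[0.0535,0.033,0],"delta_rot":[0,0,0],"claw":8},
    {"delta_pos":[0.0596,0.033,0],"delta_rot":[0,0,0],"claw":8},
    {"delta_pos":[0.0657,0.032,0],"delta_rot":[0,0,0],"claw":8},
    {"delta_pos":[0.0718,0.0308,0],"delta_rot":[0,0,0],"claw":8},
    {"delta_pos":[0.0776,0.0287,0],"delta_rot":[0,0,0],"claw":8},
    {"delta_pos":[0.0833,0.0263,0],"delta_rot":[0,0,0],"claw":8},
    {"delta_pos":[0.0833,0.0263,0],"delta_rot":[0,0,0],"claw":8}
  ]
}}

```text
time: 12.98
eef_pos: [0.5231, -0.1016, 0.0779]
tcp_rot: [0.239, 0.666, -0.232, 0.667]
contact_force: [-7.6, -7.8, 5.1]
opening: 0.134
```

Call:
{"api": "play_rows", "payload": {
  "targets": [
    {"delta_pos":[0.0025,-0.003,0],"delta_rot":[0,0,0],"claw":8},
    {"delta_pos":[0.005,-0.005,0],"delta_rot":[0,0,0],"claw":8},
    {"delta_pos":[0.0075,-0.0065,0],"delta_rot":[0,0,0],"claw":8},
    {"delta_pos":[0.01,-0.0078,0],"delta_rot":[0,0,0],"claw":8},
    {"delta_pos":[0.0122,-0.0096,0],"delta_rot":[0,0,0],"claw":8},
    {"delta_pos":[0.0122,-0.0096,0],"delta_rot":[0,0,0],"claw":8}
  ]
}}

```text
time: 13.48
eef_pos: [0.5301, -0.1071, 0.0767]
tcp_rot: [0.241, 0.674, -0.231, 0.66]
contact_force: [-16.7, 8.2, 15.6]
opening: 0.137
```

18 N straight back along the closing direction, so the keeper seems to be at its stop. I'll release, rise clear and look.

Call:
{"api": "play_rows", "payload": {
  "targets": [
    {"delta_pos":[0,0,0],"delta_rot":[0,0,0],"claw":30},
    {"delta_pos":[0,0,0],"delta_rot":[0,0,0],"claw":30},
    {"delta_pos":[0,0,0],"delta_rot":[0,0,0],"claw":30},
    {"delta_pos":[0,0,0],"delta_rot":[0,0,0],"claw":30},
    {"delta_pos":[-0.002,0.0015,0.03],"delta_rot":[0,0,0],"claw":30},
    {"delta_pos":[-0.01,0.01,0.07],"delta_rot":[0,0,0],"claw":30},
    {"delta_pos":[-0.04,0.04,0.1],"delta_rot":[0,0,0],"claw":30},
    {"delta_pos":[-0.05,0.08,0.12],"delta_rot":[0,0,0],"claw":30},
    {"delta_pos":[-0.06,0.12,0.14],"delta_rot":[0,0,0],"claw":30},
    {"delta_pos":[-0.08,0.16,0.15],"delta_rot":[0,0,0],"claw":30},
    {"delta_pos":[-0.1,0.2,0.15],"delta_rot":[0,0,0],"claw":30},
    {"delta_pos":[-0.1,0.24,0.15],"delta_rot":[0,0,0],"claw":30},
    {"delta_pos":[-0.1,0.28,0.15],"delta_rot":[0,0,0],"claw":30},
    {"delta_pos":[-0.1,0.32,0.15],"delta_rot":[0,0,0],"claw":30},
    {"delta_pos":[-0.1,0.32,0.15],"delta_rot":[0,0,0],"claw":30}
  ]
}}

```text
time: 14.73
eef_pos: [0.4299, 0.2169, 0.2275]
tcp_rot: [0.241, 0.673, -0.228, 0.661]
contact_force: [0.4, 0.2, 1.2]
opening: 0.352
```

Run:
```python
from h import *
P=np.load("pose.npy"); vis=[]
t=ctrl.read_camera("top"); s=ctrl.read_camera("side")
b,g,r=[t[...,i].astype(int) for i in range(3)]
m=((r>b+8)&(r>110)&(abs(r-g)<35)).astype(np.uint8); w=np.zeros_like(m)
cv2.fillPoly(w,[proj("top",tw(P,[[-.178,-.06,.045],[-.178,.06,.045],[0,.06,.045],[0,-.06,.045]])).astype(np.int32)],1); m&=w
c=max(cv2.findContours(m,0,2)[0],key=cv2.contourArea);q,rad=cv2.minEnclosingCircle(c);print("sample",q,rad,cv2.contourArea(c),inv(P,cast("top",q,.05)))
for n,p in(("knob shut",[-.0875,.01,.067]),("nest top",[-.055,0,.05]),("kp",[-.0875,-.052,.043])):print(n,proj("top",tw(P,p)),proj("side",tw(P,p)))
a=cv2.resize(t[165:275,225:325],None,fx=4.5,fy=4.5,interpolation=cv2.INTER_CUBIC);v=cv2.resize(s[160:240,225:325],(340,495),interpolation=cv2.INTER_CUBIC)
cv2.imwrite("pics/k.png",cv2.convertScaleAbs(np.hstack([a,v]),alpha=1.4))
```

```text
sample (278.7837219238281, 220.9636688232422) 10.658038139343262 281.5 [-57.    0.4  50. ]
knob shut [266.57320745 227.60937653] [274.5156935  188.40642244]
nest top [279.42855514 220.40332158] [286.56944878 197.35974053]
kp [287.77984465 244.38212032] [268.82392409 208.72813807]
```

View pics/k.png

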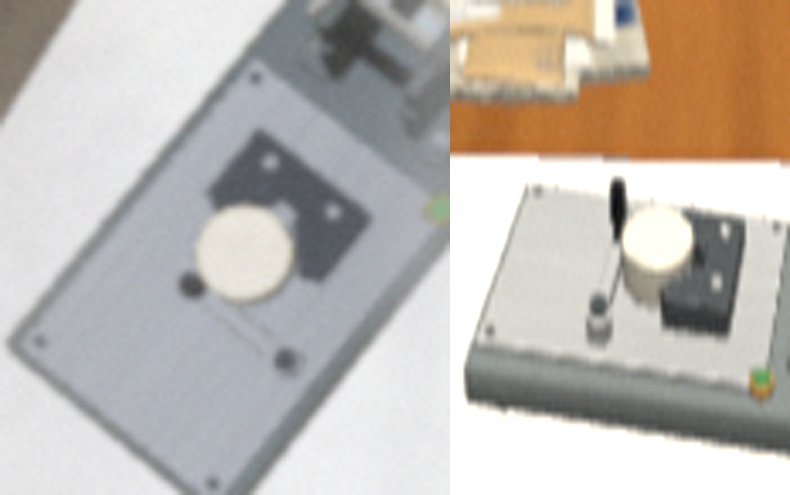

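The sample is in the V at about (279,221), against a predicted (279.4,220.4). The keeper lies across in front of it, with the knob at (267.7,228.6) and the shut prediction at (266.6,227.6). One refined centroid check, then I'll hand in.

Run:
```python
from h import *
P=np.load("pose.npy"); t=ctrl.read_camera("top"); s=ctrl.read_camera("side"); g=t.max(2).astype(float)
o=[]
for p,z in(((267.7,228.6),.067),((288.8,244.8),.043)):
    x,y=map(round,p); w=g[y-5:y+6,x-5:x+6]; yy,xx=np.mgrid[y-5:y+6,x-5:x+6]; k=np.clip(85-w,0,None); c=((k*xx).sum()/k.sum(),(k*yy).sum()/k.sum()); o.append(inv(P,cast("top",c,z))); print(c,o[-1])
d=o[0]-o[1]; print("keeper angle",np.arctan2(-d[0],d[1]), np.hypot(d[0],d[1]))
# arm-up check: weight/grip tip pixel vs theta=1.75 in side view
th=1.75
for q in(.195,.1):
    u=proj("side",tw(P,[.09-q*np.cos(th),0,.125+q*np.sin(th)])); print("arm pt",u,s[int(u[1]),int(u[0])-8:int(u[0])+9].max(1))
print(ctrl.get_state()["contact_force"],ctrl.get_state()["dq"].round(3))
```

```text
(np.float64(267.3092105263158), np.float64(228.20723684210526)) [-87.5   7.7  67. ]
(np.float64(287.9230769230769), np.float64(244.6)) [-87.7 -52.6  43. ]
keeper angle -0.0033167374231562637 60.300331674046376
arm pt [366.97998297  94.92697485] [113 113 113 115 110  96 103 100  99  99 100  99 102 111 114 115 114]
arm pt [356.47172928 135.44465009] [133 135 136 137 130  95  98 100 101 101 100 101 110 120 118 119 120]
[ 0.83585176 -0.60384318 -0.05444408] [-0.032 -0.01   0.012 -0.     0.004  0.002]
```

Keeper angle about 0, and the arm is where 1.75 rad predicts. Handing in.

```bash
python3 -c "
from plant import ctrl
print(ctrl.sign_off())"
```

```text
the job is handed in; nothing more can be done
None
```

The tester is loaded, the sample is home in the V stop and the keeper is shut. I handed the job in about 15 s into the 54 s allowed; the hand-in gives no verdict.

- **Loading arm:** I gripped its handle, led it slowly round the arc to about 1.7 rad and let go. It stays leaning back on its own, and its bar showed in the side picture where 1.75 rad predicts.
- **Sample:** I pushed it along the bed with two fingers until it met about 11 N of resistance and barely moved. The last picture puts it at (-57.0, 0.4) mm. Home is about (-55, 0), so the 2 mm difference is within camera error and the 5 mm limit.
- **Keeper:** I swung it shut by its knob until it stopped against about 18 N. The measured angle is about 0.00 rad, though the camera is only good to a few hundredths of a radian.
- **Bench and robot:** The robot was clear of the tester when I handed in. I did not measure the loose things on the bench again; the robot kept to the tester and its own path.

Two readings disagreed. The side camera sat 1–3 pixels off the top camera in places, so I relied on the top view for sideways positions. While closing the keeper, about 11 N built up along its bar because my path was slightly too wide, so I corrected the last part.

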